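Pass the maple caul through the one-way flap

ROBOT

A 6-joint arm with a two-finger parallel gripper is mounted at the origin on a cart in front of the work surface, level with it; the furniture and walls round the work are solid. World frame = base frame: x ahead of the robot, y to its left, z up, the work surface at z = 0. Lengths are in mm, angles in rad, forces in N, time in s.
With the tool pointing down it reaches from about 350 to 875 mm from the base axis. Payload 4.2 kg.
Tool frame: the origin (TCP) lies at the very end of the fingers, on their centre line; the grasp point (between the pads) lies arm.grip_point_offset behind it (arm.grip_point_offset is the distance from the TCP to the grasp point, in mm); z points along the fingers, y is the line along which they close (so a half turn about z gives the same grasp; the last joint's range is limited). The gripper opens to 85 mm and grips with 20 to 120 N. Pads are 22 mm wide; open, the fingers measure 114 mm over their backs; the gripper's body (76 mm by 85 mm) begins 54 mm behind the grasp point. The pads swing forward as they close: fully open they stand 13 mm farther back than shut.
Start: joints at [1.383, 0.385, 0.008, 0, -1.194, -0.259], TCP at [270.018, 563.64, 231.312] pointing down, gripper open.
Joint ranges: [-3.14, 3.14], [-1.21, 2.06], [-1.07, 1.41], [-3.16, 2.05], [-2.99, -0.16], [-3.1, 3.1]. Speed limits (rad/s): [2.79, 2.79, 3.14, 3.14, 3.14, 3.14].

INTERFACE

Orientations are given as a unit quaternion [x, y, z, w].
In Python, from bench import arm, cams, ticket gives the robot as it stands.
- The arm moves only by the tool servo_tool, never from a script. Its argument "commands" is a list that holds one entry, the list of rows, each a list of 7 numbers: the closure in counts, from 0 (fully open) to 255 (shut), then the shift along the tool's x, y, z in m, then the turn, a rotation vector about the tool's x, y, z in degrees. In form: [[[grip, x, y, z, ax, ay, az], ...]]. A call has 1 to 10 rows; each row shifts and turns the commanded pose from where the row before left it, along the tool's axes as they then stand; what a row does not reach is not made up. A row lasts 1/12 s, in which the tool goes at most 41.7 mm and 7.16 degrees, less where a joint would pass 70% of its speed; a pose out of reach is approached as far as the arm can. A call with a gripper value outside its range is refused whole. The fingers move at their own pace and stop on an object; the grip force is fixed at half the most. Time passes only in rows, so rows that do not move let the fingers close. It gives the time, the measured TCP pose, the force, the opening and the grip force at its end, in the units of the state.
- arm.read_state(): the state, without advancing time (a new reading comes with each control period).
- cams.get_image(name): name is "scene" or "top"; returns a dict with "frame" (384x512x3 uint8, blue, green, red), "K" (3x3 intrinsics, pixels), "k1" (the pictures are not rectified: a ray, as slopes to the right and down, at radius r is drawn at 1 + k1 r^2 times it, then the intrinsics apply), "T" (4x4, takes a point from camera to world coordinates). Camera axes: x right, y up, looking along -z (the intrinsics and any distortion apply to the point x, -y, -z); pixel columns grow to the right and rows downward; lengths in mm; the calibration is good to about 2 mm. A picture is of the moment at which its call begins. There is no depth.
- ticket.job_done(): hands the job in; it is judged then, once.
The state is a dict: "clock": time; "joints": joint angles; "joint_vel": joint speeds; "joint_efforts": joint torques, N m; "position": TCP position; "ee_rot": TCP orientation; "contact_force": force on the tool from outside, world axes, zero at the start; "wrist_torque": the same for the moment, N m; "gripper_width": finger opening in mm; "grasp_force": force on a finger pad.
Only numpy, scipy, OpenCV 4.12 (cv2) and the standard library are available. Lean on these libraries where they do the work, as an engineer would, in place of code of your own. Each camera call takes 0.05 s, during which the arm holds its last target. There are 200 camera calls.

TASK

Take the plain pale maple caul and push it along the bench, low, through the yellow sprung flap into the finished-parts pen, far enough that the flap swings shut behind it. Do not lift it over the flap or the walls; leave it lying flat inside the pen and let go. Leave the dark notched caul where it lies.

Things in the scene. Friction and masses are not known exactly. Their poses are not given: they have to be found in the camera images.
- maple_caul_center (a point): Centre (half-way up) of the plain pale maple caul, a smooth block 18 mm (its x) by 74 mm (its y, lengthwise) by 14 mm high, loose, flat on the bench (z = 0). Grasp it from above across its 18 mm width. A dark notched caul and a pale 108 mm stick with saw kerfs lie near it; they are not wanted.
- gate: Finished-parts pen, a fixed plywood frame, open above, no floor. Origin: on the bench, mid-gateway. Its y axis is the way in (y < 0 outside, > 0 inside). Gateway at y = 0: 102 mm wide (x -51 to 51) between posts 18 mm square, 42 mm high. Inside: x -78 to 78 mm, y 0 to 235 mm; walls 12 mm thick, 18 mm high.
- flap (a joint): Angle (rad) of the yellow flap in the gateway: 0 shut, to 1.45 swung into the pen (opens only inward). Plate 4 to 34 mm above the bench, 94 mm from hinge to free edge, 4 mm thick; upright hinge at gate x = 49 mm, y = 0; shut, it lies along gate -x. A light spring (about 1 N mid-flap) shuts it in about 1 s. It sweeps 94 mm deep: a part nearer the gateway than that can hold it open.
- dark_caul_center (a point): Centre of the dark brown notched rosewood caul, 17 x 70 x 22 mm (this point is 7 mm above its underside), loose on the bench: a bystander to be left where it lies.
Mind the look-alikes: they are no part of the job. Leave any blue look-alike of the part that bears maple_caul_center alone.

How it is judged (in metres and radians):
On the way:
1. the maple caul is in the gateway, low down, holding the flap open (flap more than 0.3 rad open, caul centre within 35 mm of the gateway line, less than 30 mm above the bench) (value of joint flap above 0.3 rad and y of maple_caul_center in the frame of gate between -0.035 and 0.035 m and x of maple_caul_center in the frame of gate between -0.05 and 0.05 m and height (world z) of maple_caul_center below 0.03 m), for 0.05 s.
At the end, for the whole second after the job is handed in: The maple caul lies at rest inside the pen, flat on the bench (within 10 degrees, its centre less than 13 mm up and at least 40 mm past the gateway), and the flap is shut behind it (within 0.12 rad) (value of joint flap below 0.12 rad and y of maple_caul_center in the frame of gate between 0.04 and 0.23 m and x of maple_caul_center in the frame of gate between -0.073 and 0.073 m and height (world z) of maple_caul_center below 0.013 m and angle between maple_caul_center's own z axis and vertical below 0.17 rad and linear speed of maple_caul below 0.02 m/s); the robot touches nothing.
It fails at once if the dark notched caul was moved by more than 30 mm (distance of dark_caul_center from where it was at the start of the episode above 0.03 m).
It also fails if it takes over 38 s, if anything falls off the work surface, if the arm or the gripper's body presses on something with over 40 N, if the wrist force passes 120 N, or if a joint passes its speed limit or range.

## Working session

There is one attempt and no reset: what is moved stays moved. The work goes in short steps, Python scripts to look and compute and a tool call to move; the robot and the scene stay as the last step left them, time stands still between calls to the robot, and variables do not carry over. Pictures are saved under pics/ and viewed, at most 10 in all, crops included, and the job is handed in when it is done.

Besides the shell and the picture viewer there is one more tool, called after "Request:" as name(argument=value, ...), one argument or row to a line, values as JSON. servo_tool: Moves the arm, as the interface text tells. Its arguments: {"type":"object","properties":{"commands":{"type":"array","items":{"type":"array","items":{"type":"array","items":{"type":"number"}}}}},"required":["commands"]}

```bash
mkdir -p pics; cat > h.py <<'E'
import numpy as np, cv2
from bench import arm, cams, ticket
def ray(im,u,v):
    K=np.array(im["K"]);k=im["k1"];T=np.array(im["T"])
    d=np.array([(u-K[0,2])/K[0,0],(v-K[1,2])/K[1,1]]);s=d.copy()
    for _ in range(20): s=d/(1+k*(s@s))
    return T[:3,3],T[:3,:3]@np.array([s[0],-s[1],-1])
def onz(im,u,v,z):
    o,d=ray(im,u,v);return (o+d*(z-o[2])/d[2])[:2]
E
python3 - <<'E'
from h import *
for n in("scene","top"):
    im=cams.get_image(n);cv2.imwrite(f"pics/{n}0.png",im["frame"]);print(n,np.round(im["K"],1).tolist(),im["k1"],np.round(im["T"],2).tolist())
s=arm.read_state();print(s,arm.grip_point_offset)
E
```

```text
scene [[391.8, 0.0, 251.4], [0.0, 391.8, 188.6], [0.0, 0.0, 1.0]] -0.05894990053721472 [[0.54, 0.59, -0.6, -62.71], [-0.84, 0.38, -0.38, -468.13], [0.01, 0.71, 0.71, 710.8], [0.0, 0.0, 0.0, 1.0]]
top [[382.3, 0.0, 258.5], [0.0, 382.3, 191.9], [0.0, 0.0, 1.0]] 0.029519416344064405 [[0.01, 0.99, -0.14, 388.11], [-1.0, 0.01, 0.01, -104.07], [0.01, 0.14, 0.99, 875.89], [0.0, 0.0, 0.0, 1.0]]
{'clock': 0.1, 'joints': array([ 1.38259715e+00,  3.85489241e-01,  6.73361030e-03, -4.45906673e-04,
       -1.19402627e+00, -2.58634562e-01]), 'joint_vel': array([-0.00114683, -0.00278569,  0.00620058, -0.00063296,  0.00087542,
        0.00040668]), 'joint_efforts': array([-3.52616762e-04, -3.93321741e+01,  1.88928258e+01,  4.19785872e+00,
       -2.59415712e-03,  3.64212553e-06]), 'position': array([269.80290581, 563.16360901, 230.31228466]), 'ee_rot': array([ 9.75127367e-01, -2.21642933e-01, -1.72148518e-04,  9.99465544e-04]), 'contact_force': array([-0.74976549,  0.01962974,  0.20862429]), 'wrist_torque': array([ 0.02650209, -0.01068955,  0.01374557]), 'grasp_force': 0.0, 'gripper_width': 85.37299189812968} 18.700000000000003
```

View pics/scene0.png

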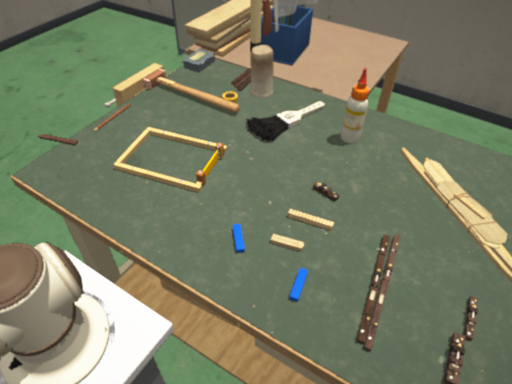

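View pics/top0.png

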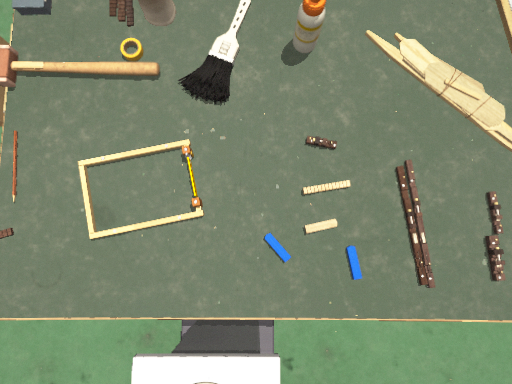

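Candidates for the maple caul, by pixel in the top view:
- Plain pale block (321,226). This is the one I choose.
- Pale kerfed stick (327,187).
- Dark notched caul (321,142).
- Blue blocks (277,247) and (354,262).

The pen is on the left. The yellow flap is at (192,178), between posts (187,150) and (196,202), and it opens to the left (world +y).

```bash
python3 - <<'E'
from h import *
im=cams.get_image("top");f=im["frame"]
cv2.imwrite("pics/crop.png",cv2.resize(f[120:285,165:385],None,fx=3.4,fy=3.4,interpolation=cv2.INTER_CUBIC))
hsv=cv2.cvtColor(f,cv2.COLOR_BGR2HSV)
def blobs(m,z,nm,amin=25):
    for c in cv2.findContours(m.astype(np.uint8)*255,cv2.RETR_EXTERNAL,cv2.CHAIN_APPROX_NONE)[0]:
        if cv2.contourArea(c)<amin: continue
        b=cv2.boxPoints(cv2.minAreaRect(c));
        if not(70<b[:,0].mean()<370 and 130<b[:,1].mean()<290): continue
        w=np.array([onz(im,*p,z) for p in b]);e=[w[1]-w[0],w[2]-w[1]];e.sort(key=np.linalg.norm)
        print(nm,b.mean(0).round(1),"c",w.mean(0).round(1),"size",[round(float(np.linalg.norm(x)),1) for x in e],"long axis deg",round(float(np.degrees(np.arctan2(e[1][1],e[1][0]))),1))
H,S,V=[hsv[...,i].astype(int) for i in range(3)]
blobs((H>8)&(H<32)&(V>130)&(S<150),14,"pale")
blobs((H>20)&(H<33)&(V>120)&(S>190),34,"yellow",10)
blobs((V<60)&(S>60)&(H<15)|((H<12)&(S>70)&(V<110)),14,"dark",10)
blobs((H<16)&(S>110)&(V>80),42,"post",8)
E
```

```text
pale [321.2 225.4] c [ 434.4 -253.8] size [20.6, 74.2] long axis deg -76.6
pale [326.6 186.4] c [ 523.3 -267.7] size [16.7, 109.9] long axis deg -80.0
pale [139.2 188.5] c [516.4 157.1] size [184.3, 265.8] long axis deg -77.7
yellow [191.7 176.5] c [540.3  37.4] size [6.7, 90.9] long axis deg -167.6
post [196.3 201.9] c [482.   24.1] size [21.1, 21.5] long axis deg -79.9
post [185.7 149.6] c [599.3  51. ] size [18.4, 19.1] long axis deg -77.7
```

View pics/crop.png

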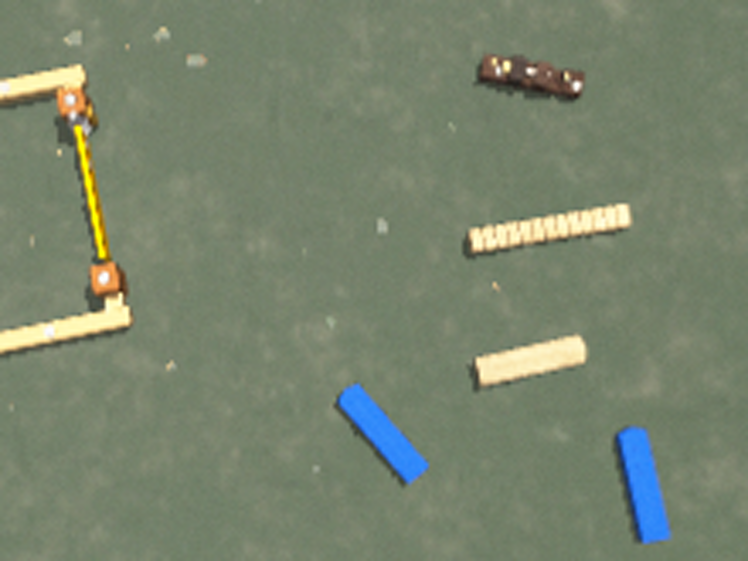

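The crop confirms the plain block at crop (530,360), with no kerfs or notches. Measured size is about 74 x 20 mm at (434,-254), nearly parallel to the gate's way in. The posts are 120 mm apart, as they should be. First I turn the tool by about 51°.

Request:
servo_tool(
  commands=[
    [[0,0,0,0,0,0,6.4],[0,0,0,0,0,0,6.4],[0,0,0,0,0,0,6.4],[0,0,0,0,0,0,6.4],[0,0,0,0,0,0,6.4],[0,0,0,0,0,0,6.4],[0,0,0,0,0,0,6.4],[0,0,0,0,0,0,6.2]],
  ],
)

```text
clock: 0.82
position: [269.9, 563.4, 230.8]
ee_rot: [0.783, -0.622, 0.0, 0.0]
contact_force: [0.1, 0.2, -0.6]
gripper_width: 85.8
grasp_force: 0.0
```

```bash
cat >> h.py <<'E'
from scipy.spatial.transform import Rotation as R
G=np.array([540.6,37.5,0]);a=np.radians(12.3);gx=np.array([np.cos(a),np.sin(a),0]);gy=np.array([-np.sin(a),np.cos(a),0])
def rep(tx,ty,tz):
    s=arm.read_state();M=R.from_quat(s["ee_rot"]).as_matrix();p=np.array(s["position"])
    print("t",round(s["clock"],2),"p",p.round(1),"gate",((p-G)@gx).round(1),((p-G)@gy).round(1),"yawx",np.degrees(np.arctan2(M[1,0],M[0,0])).round(2),"zdir",M[:,2].round(3),"w",round(s["gripper_width"],1),"grip",round(s["grasp_force"],1),"F",np.round(s["contact_force"],1),"j6",round(s["joints"][5],2))
    print("tool shift mm",(M.T@(np.array([tx,ty,tz])-p)).round(1))
E
python3 -c "
from h import *
rep(434.4,-253.8,130)"
```

```text
t 0.82 p [269.9 563.4 230.8] gate -152.4 571.5 yawx -76.92 zdir [-0.    -0.001 -1.   ] w 85.8 grip 0.0 F [ 0.1  0.2 -0.6] j6 -1.15
tool shift mm [833.1  24.6 101.5]
```

Request:
servo_tool(
  commands=[
    [[0,0.034,0.001,0.002,0,0,0],[0,0.034,0.001,0.002,0,0,0],[0,0.034,0.001,0.002,0,0,0],[0,0.034,0.001,0.002,0,0,0],[0,0.034,0.001,0.002,0,0,0],[0,0.034,0.001,0.002,0,0,0],[0,0.034,0.001,0.002,0,0,0],[0,0.034,0.001,0.002,0,0,0],[0,0.034,0.001,0.002,0,0,0],[0,0.034,0.001,0.002,0,0,0]],
  ],
)

```text
clock: 1.65
position: [338.9, 228.8, 211.2]
ee_rot: [0.785, -0.62, -0.0, 0.0]
contact_force: [0.8, -1.1, 0.8]
gripper_width: 85.3
grasp_force: 0.0
```

Request:
servo_tool(
  commands=[
    [[0,0.034,0.001,0.002,0,0,0],[0,0.034,0.001,0.002,0,0,0],[0,0.034,0.001,0.002,0,0,0],[0,0.034,0.001,0.002,0,0,0],[0,0.034,0.001,0.002,0,0,0],[0,0.034,0.001,0.002,0,0,0],[0,0.034,0.001,0.002,0,0,0],[0,0.034,0.001,0.002,0,0,0],[0,0.034,0.001,0.002,0,0,0],[0,0.034,0.001,0.002,0,0,0]],
  ],
)

```text
clock: 2.48
position: [408.0, -104.2, 191.3]
ee_rot: [0.785, -0.62, 0.0, -0.0]
contact_force: [1.2, 0.7, 0.3]
gripper_width: 85.6
grasp_force: 0.0
```

Request:
servo_tool(
  commands=[
    [[0,0.034,0.001,0.012,0,0,0],[0,0.034,0.001,0.012,0,0,0],[0,0.034,0.001,0.012,0,0,0],[0,0.034,0.001,0.012,0,0,0],[0,0.017,0,0.012,0,0,0],[0,0,0,0,0,0,0],[0,0,0,0,0,0,0]],
  ],
)

```text
clock: 3.07
position: [438.9, -252.8, 130.2]
ee_rot: [0.784, -0.621, -0.001, 0.001]
contact_force: [-1.2, 0.1, 1.0]
gripper_width: 85.5
grasp_force: 0.0
```

```bash
python3 -c "
from h import *
rep(434.4,-253.8,50)
for n in ('scene','top'): cv2.imwrite(f'pics/{n}1.png',cams.get_image(n)['frame'])
a=cv2.imread('pics/scene1.png')[170:330,200:380];cv2.imwrite('pics/s1c.png',cv2.resize(a,None,fx=3.5,fy=3.5))
"
```

```text
t 3.07 p [ 438.9 -252.8  130.2] gate -161.2 -262.0 yawx -76.73 zdir [-0.003  0.001 -1.   ] w 85.5 grip 0.0 F [-1.2  0.1  1. ] j6 0.43
tool shift mm [ 0.   4.4 80.2]
```

View pics/s1c.png

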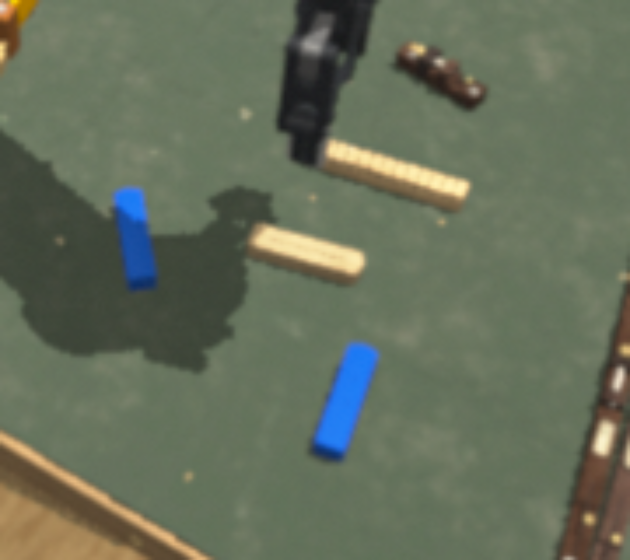

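The gripper hangs above the workspace. The caul is unobstructed at crop (305,253), which is scene px (287,242). I cross-check its position from this view.

```bash
python3 -c "
from h import *
im=cams.get_image('scene');h=cv2.cvtColor(im['frame'],cv2.COLOR_BGR2HSV)
m=cv2.inRange(h,(8,0,110),(32,150,255));m[:228]=0;m[256:]=0;m[:,:265]=0;m[:,310:]=0
b=cv2.boundingRect(m);ys,xs=np.nonzero(m);print(b,len(xs))
for z in(5,7,9): print(z,onz(im,xs.mean(),ys.mean(),z).round(1))
"
```

```text
(271, 233, 34, 17) 286
5 [ 440.  -250.1]
7 [ 438.6 -250.8]
9 [ 437.2 -251.4]
```

Request:
servo_tool(
  commands=[
    [[0,0,0.001,0.02,0,0,0],[0,0,0.001,0.02,0,0,0],[0,0,0.001,0.02,0,0,0],[0,0,0,0.02,0,0,0],[0,0,0,0.02,0,0,0],[100,0,0,0.016,0,0,0],[120,0,0,0.004,0,0,0],[140,0,0,0,0,0,0],[140,0,0,0,0,0,0],[140,0,0,0,0,0,0]],
  ],
)

```text
clock: 4.05
position: [438.0, -252.8, 12.8]
ee_rot: [0.785, -0.619, 0.001, -0.001]
contact_force: [-0.2, 0.3, 0.5]
gripper_width: 38.2
grasp_force: 0.0
```

```bash
python3 -c "
from h import *
rep(436,-252.5,3)
im=cams.get_image('scene');a=im['frame'][190:280,230:350];cv2.imwrite('pics/s2.png',cv2.resize(a,None,fx=5,fy=5,interpolation=cv2.INTER_CUBIC))
"
```

```text
t 4.05 p [ 438.  -252.8   12.8] gate -162.1 -261.8 yawx -76.54 zdir [ 0.003 -0.001 -1.   ] w 38.2 grip 0.0 F [-0.2  0.3  0.5] j6 0.44
tool shift mm [-0.8  1.9  9.7]
```

View pics/s2.png

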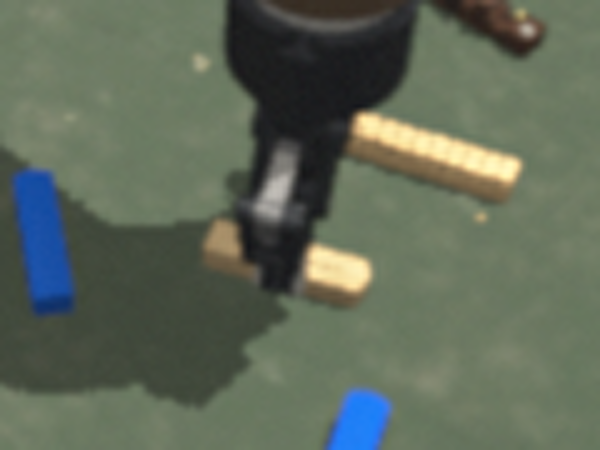

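The fingers straddle the caul at crop (285,260). I go down 8 mm and close.

Request:
servo_tool(
  commands=[
    [[140,0,0.001,0.004,0,0,0],[140,0,0,0.004,0,0,0],[200,0,0,0,0,0,0],[255,0,0,0,0,0,0],[255,0,0,0,0,0,0],[255,0,0,0,0,0,0],[255,0,0,0,0,0,0]],
  ],
)

```text
clock: 4.68
position: [435.9, -253.3, 3.3]
ee_rot: [0.785, -0.62, 0.0, -0.0]
contact_force: [-0.6, 0.1, -0.1]
gripper_width: 16.1
grasp_force: 60.0
```

```bash
python3 -c "
from h import *
rep(430.1,-206.7,4)"
```

```text
t 4.68 p [ 435.9 -253.3    3.3] gate -164.2 -261.8 yawx -76.6 zdir [ 0. -0. -1.] w 16.1 grip 60.0 F [-0.6  0.1 -0.1] j6 0.44
tool shift mm [-46.6  -5.1  -0.7]
```

Request:
servo_tool(
  commands=[
    [[255,-0.012,-0.001,-0.001,0,0,1.1],[255,-0.018,-0.002,0,0,0,0],[255,-0.016,-0.002,0,0,0,0],[255,-0.01,-0.012,0,0,0,0],[255,-0.01,-0.016,0,0,0,0],[255,-0.01,-0.016,0,0,0,0],[255,-0.01,-0.016,0,0,0,0],[255,-0.01,-0.016,0,0,0,0],[255,-0.01,-0.016,0,0,0,0],[255,-0.01,-0.016,0,0,0,0]],
  ],
)

```text
clock: 5.52
position: [521.8, -115.0, 4.2]
ee_rot: [0.779, -0.627, -0.0, 0.0]
contact_force: [-0.2, -0.9, -0.5]
gripper_width: 15.8
grasp_force: 59.9
```

Request:
servo_tool(
  commands=[
    [[255,-0.01,-0.016,0,0,0,0],[255,-0.01,-0.016,0,0,0,0],[255,-0.006,-0.012,0,0,0,0],[255,0,0,0,0,0,0],[255,0,0,0,0,0,0]],
  ],
)

```text
clock: 5.93
position: [558.6, -80.7, 4.0]
ee_rot: [0.779, -0.627, -0.0, 0.0]
contact_force: [0.5, 0.0, -0.6]
gripper_width: 16.3
grasp_force: 59.9
```

```bash
python3 - <<'E'
from h import *
rep(*(G-5*gx+150*gy)[:2],2.5)
im=cams.get_image('top');cv2.imwrite('pics/t3.png',cv2.resize(im['frame'][110:290,70:380],None,fx=2.5,fy=2.5,interpolation=cv2.INTER_CUBIC))
E
```

```text
t 5.93 p [558.6 -80.7   4. ] gate -7.6 -119.4 yawx -77.67 zdir [-0.001  0.    -1.   ] w 16.3 grip 59.9 F [ 0.5  0.  -0.6] j6 0.07
tool shift mm [-269.4   -2.7    1.5]
```

View pics/t3.png

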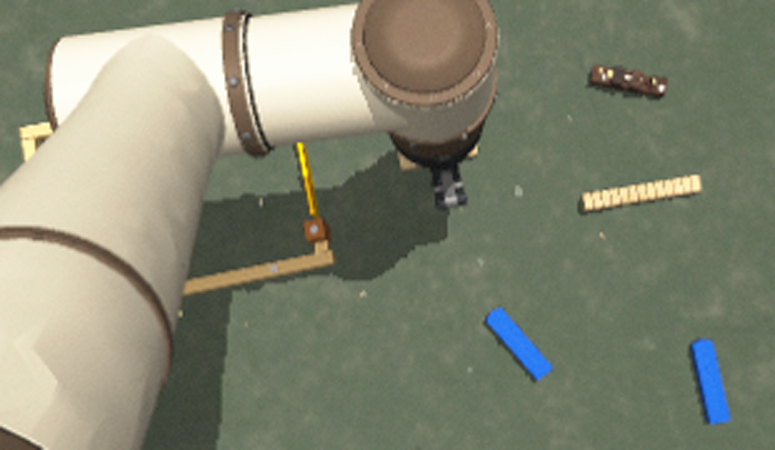

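The caul is held, with its ends visible at (408,160) and (470,153). The kerfed stick, dark caul and blue blocks have not moved, and the flap is in line ahead. I push straight in.

Request:
servo_tool(
  commands=[
    [[255,-0.015,0,0,0,0,0],[255,-0.015,0,0,0,0,0],[255,-0.015,0,0,0,0,0],[255,-0.012,0,0,0,0,0],[255,-0.012,0,0,0,0,0],[255,-0.012,0,0,0,0,0],[255,-0.012,0,0,0,0,0],[255,-0.012,0,0,0,0,0],[255,-0.012,0,0,0,0,0]],
  ],
)

```text
clock: 6.73
position: [533.5, 34.2, 4.4]
ee_rot: [0.779, -0.627, 0.0, 0.0]
contact_force: [-0.3, -0.8, -0.5]
gripper_width: 16.0
grasp_force: 60.0
```

Request:
servo_tool(
  commands=[
    [[255,-0.012,0,0,0,0,0],[255,-0.012,0,0,0,0,0],[255,-0.012,0,0,0,0,0],[255,-0.012,0,0,0,0,0],[255,-0.012,0,0,0,0,0],[255,-0.012,0,0,0,0,0],[255,-0.012,0,0,0,0,0],[255,-0.012,0,0,0,0,0],[255,0,0,0,0,0,0]],
  ],
)

```text
clock: 7.48
position: [513.2, 129.4, 4.4]
ee_rot: [0.78, -0.626, 0.0, -0.0]
contact_force: [-0.8, 0.5, -0.1]
gripper_width: 16.3
grasp_force: 60.7
```

```bash
python3 - <<'E'
from h import *
rep(*(G-5*gx+150*gy)[:2],2.5)
im=cams.get_image('scene');cv2.imwrite('pics/s4.png',cv2.resize(im['frame'][100:220,90:290],None,fx=4,fy=4,interpolation=cv2.INTER_CUBIC))
E
```

```text
t 7.48 p [513.2 129.4   4.4] gate -7.2 95.6 yawx -77.56 zdir [ 0.001  0.    -1.   ] w 16.3 grip 60.7 F [-0.8  0.5 -0.1] j6 -0.34
tool shift mm [-54.4  -2.3   1.9]
```

View pics/s4.png

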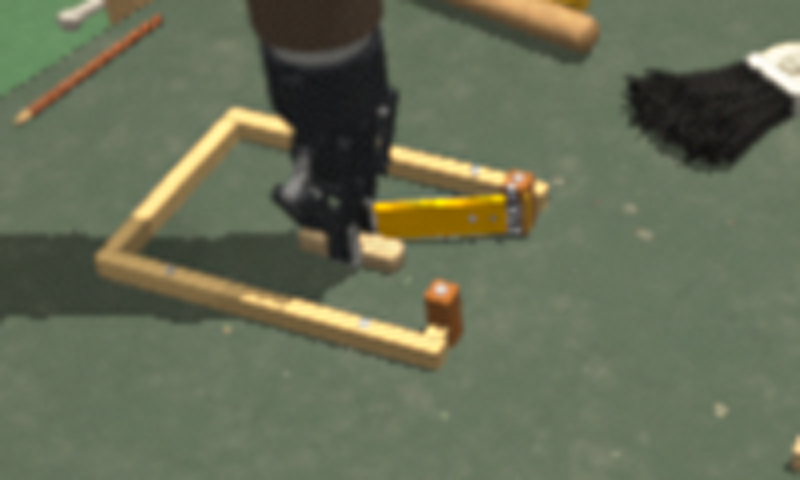

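The caul is inside and the flap is still held open by the gripper at crop (440,215). I go on to about 157 mm, lower 1 mm, release and lift.

Request:
servo_tool(
  commands=[
    [[255,-0.012,0,0,0,0,0],[255,-0.012,0,0,0,0,0],[255,-0.012,0,0,0,0,0],[255,-0.012,0,0,0,0,0],[255,-0.012,0,0,0,0,0],[255,-0.002,0,0.001,0,0,0],[255,0,0,0,0,0,0],[200,0,0,0,0,0,0],[150,0,0,0,0,0,0],[130,0,0,0,0,0,0]],
  ],
)

```text
clock: 8.37
position: [500.1, 187.1, 3.2]
ee_rot: [0.779, -0.628, -0.0, 0.0]
contact_force: [0.0, -0.4, 0.5]
gripper_width: 41.2
grasp_force: 0.0
```

Request:
servo_tool(
  commands=[
    [[130,0,0,0,0,0,0],[130,0,0,0,0,0,0],[130,0,0,-0.005,0,0,0],[130,0,0,-0.015,0,0,0],[130,0,0,-0.03,0,0,0],[130,0,0,-0.03,0,0,0],[130,0,0,-0.03,0,0,0],[130,0,0,-0.03,0,0,0],[130,0,0,-0.03,0,0,0],[130,0,0,0,0,0,0]],
  ],
)

```text
clock: 9.2
position: [503.5, 189.3, 180.5]
ee_rot: [0.779, -0.627, 0.003, -0.006]
contact_force: [0.9, 0.5, 1.6]
gripper_width: 42.0
grasp_force: 0.0
```

Request:
servo_tool(
  commands=[
    [[130,0,0,0,0,0,0],[130,0,0,0,0,0,0],[130,0,0,0,0,0,0],[130,0,0,0,0,0,0],[130,0,0,0,0,0,0],[130,0,0,0,0,0,0],[130,0,0,0,0,0,0],[130,0,0,0,0,0,0],[130,0,0,0,0,0,0],[130,0,0,0,0,0,0]],
  ],
)

```text
clock: 10.03
position: [500.2, 187.7, 173.3]
ee_rot: [0.779, -0.627, -0.0, 0.0]
contact_force: [-0.1, -0.3, -0.3]
gripper_width: 42.1
grasp_force: 0.0
```

```bash
python3 - <<'E'
from h import *
rep(0,0,0)
im=cams.get_image('scene');cv2.imwrite('pics/s5.png',cv2.resize(im['frame'][100:220,90:290],None,fx=4,fy=4,interpolation=cv2.INTER_CUBIC))
E
```

```text
t 10.03 p [500.2 187.7 173.3] gate -7.5 155.4 yawx -77.7 zdir [-0. -0. -1.] w 42.1 grip 0.0 F [-0.1 -0.3 -0.3] j6 -0.45
tool shift mm [ 76.8 528.7 173.3]
```

View pics/s5.png

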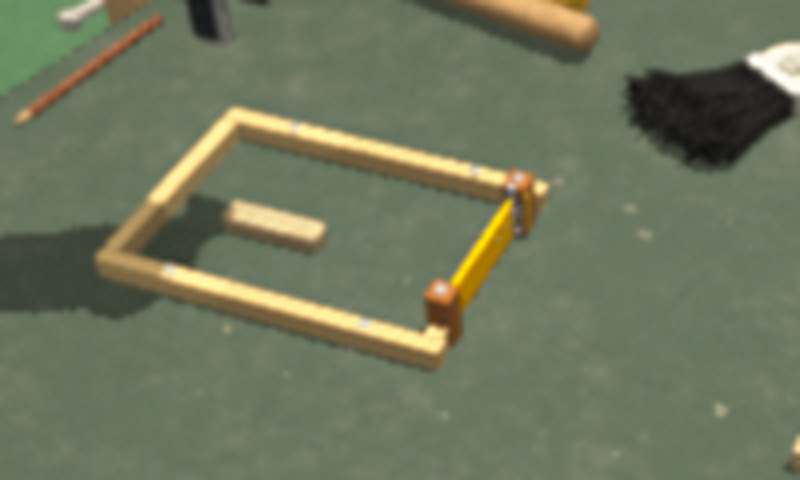

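The caul lies flat in the pen at crop (275,225). The flap is shut, running from (515,205) to (455,290), and the gripper is well clear.

```bash
python3 -c "
from bench import ticket
print(ticket.job_done())"
```

```text
the job is handed in; nothing more can be done
None
```

The job is handed in at about 10 s: the maple caul was pushed low through the flap and lies flat in the pen, about 155 mm past the gateway, with the flap shut behind it and the dark caul left where it lay; the hand-in returned no verdict.

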